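# Advance the crate tally wheel to its full-load mark

### The arm

A 6-joint arm with a two-finger parallel gripper is mounted at the origin on the work surface. World frame = base frame: x ahead of the robot, y to its left, z up, the work surface at z = 0. Lengths are in m, angles in rad, forces in N, time in s.
With the tool pointing down it reaches from about 0.375 to 0.9 m from the base axis. Payload 3.1 kg.
Tool frame: the origin (TCP) lies midway between the tips of the shut fingers; the grasp point (between the pads) lies 19 mm behind it; z points along the fingers, y is the line along which they close (so a half turn about z gives the same grasp; the last joint's range is limited). The gripper opens to 87 mm and grips with 3 to 60 N. Pads are 19 mm wide; open, the fingers measure 117 mm over their backs; the gripper's body (75 mm by 190 mm) begins 51 mm behind the grasp point.
Start: joints at [0.94, 0.527, 1.433, -0, 1.181, -0.178], TCP at [0.273, 0.562, 0.223] pointing down, gripper open.
Joint ranges: [-3.08, 3.08], [-0.75, 2.2], [0.22, 2.44], [-1.43, 4.57], [0, 2.65], [-2.85, 2.85]. Speed limits (rad/s): [2.79, 2.79, 3.14, 3.14, 3.14, 3.14].

### API

Orientations are given as a unit quaternion [x, y, z, w].
In Python, from rig import get_obs, cams, job gives the robot as it stands.
- The arm moves only by the tool servo_tool, never from a script. Its argument "moves" is text: rows parted by semicolons, each of 5 numbers parted by spaces: the shift along the tool's x, y, z in m, then the turn about the tool's z in degrees, then the finger opening in m, from 0 to 0.087. In form: dx dy dz spin claw; .... A call has 1 to 10 rows; each row is the pose to reach, as a shift and turn from the pose commanded when the call began, along the tool's axes at that moment; what a row does not reach only later rows make up. A row lasts 1/12 s, in which the tool goes at most 41.7 mm and 7.16 degrees, less where a joint would pass 70% of its speed; a pose out of reach is approached as far as the arm can. A call with a gripper value outside its range is refused whole. The fingers move at their own pace and stop on an object; "grip_force" is the grip in N (left out, the last holds). Time passes only in rows, so rows that repeat a pose let the fingers close. It gives the time, the measured TCP pose, the force, the opening and the grip force at its end, in the units of the state.
- get_obs(): the state, without advancing time (a new reading comes with each control period).
- cams.camera(name): name is "scene" or "top" or "wrist"; returns the picture (480x640x3 uint8, blue, green, red); there is no depth.
- cams.camera_model(name): a dict with "fx", "fy", "cx", "cy" (pixels), "dist" ([k1, k2, p1, p2, k3] as OpenCV has them; the pictures are not rectified), "R" (3x3) and "t" (3): a world point X has camera coordinates R X + t. Camera axes: x right, y down, z forward; pixel columns grow to the right and rows downward; lengths in m; the calibration is good to about 2 mm. A picture is of the moment at which its call begins: read the wrist's pose just before it. camera_model takes no time and is no camera call; for the wrist camera it gives the pose at the moment of the call.
- job.hand_in(): hands the job in; it is judged then, once.
The state is a dict: "time": time; "q": joint angles; "joint_velocities": joint speeds; "joint_torque": joint torques, N m; "position": TCP position; "tool_rot": TCP orientation; "ft_force": force on the tool from outside, world axes, zero at the start; "moment": the same for the moment, N m; "grip_width": finger opening in m; "grip_force": force on a finger pad.
Only numpy, scipy, OpenCV 4.12 (cv2) and the standard library are available. Lean on these libraries where they do the work, as an engineer would, in place of code of your own. Each camera call takes 0.05 s, during which the arm holds its last target. There are 200 camera calls.

### The job

The last crates of this load are in: bring the tally counter on the sorting bench to its full-load mark. With a fingertip, gently flick the thumb tabs at the wheel's edge so that it advances anticlockwise (seen from above) until the raised stud on the wheel rests in the click that points at the tall marker post, and not one click further. Grasp nothing, leave the bottles and the can standing where they are, and take the hand away from the wheel at the end.

Things in the scene. Friction and masses are not known exactly. Their poses are not given: they have to be found in the camera images.
- tally: Tally counter: square grey base plate 190 x 190 x 14 mm, screwed down. Origin under its centre, on the wheel's upright axis; yaw varies. A fixed aluminium collar rings the wheel (radius 74 to 80 mm, top 40 mm above the bench), open only at the front: a gap centred on the body's -x, about 58 deg to either side, where the tabs are reached from above.
- front_gap (a point): Fixed point in the middle of the collar's front gap, 72 mm from the wheel's axis (body -x direction), 29 mm above the bench (half-way up the tabs). At every rest of the wheel a tab's centre line passes through this point; at the gap an advance moves the tab to the body's -y.
- wheel_center (a point): Centre of the black thumbwheel, on its upright axis, 29 mm above the bench. Disc of radius 48 mm, 18 to 36 mm above the bench; eight equal radial tabs every 45 deg, 8 mm thick, reaching 68 mm from the axis, 18 to 40 mm above the bench; black cap of 28 mm diameter in the middle, top 42 mm above the bench.
- stud (a point): Centre of the top of the wheel's one raised steel stud: 18 mm in diameter, 10 mm high above the disc, 37 mm from the axis, top 46 mm above the bench. It turns with the wheel, in line with one of the tabs.
- tally_wheel (a joint): Wheel angle, rad, growing anticlockwise from above: the stud's direction from the axis in the body's frame, 0 = body +x. Rests are 0.785 rad (45 deg) apart (0, -0.785..). A push of 1 to 4 N on a tab moves it; past half a click it snaps on to the next rest, before that it springs back. Starts at -2.36 (up to 0.06 off until touched), 2 to 4 clicks short of the post; stop at -3.95.
- glass_bottle_mid (a point): Middle (95 mm up) of a loose amber glass bottle, 60 mm in diameter, 190 mm tall, upright on the bench beside the counter; bystander.
- pet_bottle_mid (a point): Middle (105 mm up) of a loose clear plastic bottle with a red cap, 64 mm in diameter, 210 mm tall, upright; bystander.
- drink_can_mid (a point): Middle (57 mm up) of a loose plain aluminium drink can, 66 mm in diameter, 115 mm tall, upright; bystander.
- marker_top (a point): Top of the tall steel marker post: head 20 mm in diameter, top 66 mm above the bench, fixed, 87 mm from the wheel's axis just outside the collar. It stands in one of three sockets: at the rear (body +x), or 45 deg to the left (+y) or right (-y) of it; the other two hold low dark plugs 18 mm across, barely above the plate.

How it is judged:
At the end, for the whole second after the job is handed in: The wheel rests in its click with the stud pointing at the marker post (within about 8 degrees: stud within 50.6 mm of the post, 50 mm when exactly in line), still, and both bottles and the can are within 30 mm of where they began (horizontal distance between stud and marker_top below 0.0506 m and velocity of joint tally_wheel between -0.1 and 0.1 rad/s and distance of each of glass_bottle_mid, pet_bottle_mid, drink_can_mid from where it was at the start of the episode below 0.03 m); the robot touches nothing.
It fails at once if the stud is run past the marker post by over half a click ((y of marker_top in the frame of tally below -0.03 m and value of joint tally_wheel above -0.335 rad) or (y of marker_top in the frame of tally below 0.03 m and value of joint tally_wheel above 0.45 rad) or value of joint tally_wheel above 1.235 rad).
It fails at once if the wheel is shoved, pressed or pinched hard (over 40 N) (contact force between any of the fingers, the arm and tally_wheel above 40 N).
It fails at once if a bottle or the can is lifted, shoved or knocked over (distance of any of glass_bottle_mid, pet_bottle_mid, drink_can_mid from where it was at the start of the episode above 0.03 m).
It also fails if it takes over 58 s, if anything falls off the work surface, if the arm or the gripper's body presses on something with over 40 N, if the wrist force passes 120 N, or if a joint passes its speed limit or range.

## Working session

There is one attempt and no reset: what is moved stays moved. The work goes in short steps, Python scripts to look and compute and a tool call to move; the robot and the scene stay as the last step left them, time stands still between calls to the robot, and variables do not carry over. Pictures are saved under pics/ and viewed, at most 10 in all, crops included, and the job is handed in when it is done.

Besides the shell and the picture viewer there is one more tool, called after "Call:" as name(argument=value, ...) on one line, values as JSON. servo_tool: Moves the arm, as the interface text tells. Its arguments: {"type":"object","properties":{"moves":{"type":"string"},"grip_force":{"type":"number"}},"required":["moves"]}

```bash
mkdir -p pics; python3 - <<'E'
from rig import get_obs,cams,job
import cv2
for n in("top","scene"):
    cv2.imwrite(f"pics/{n}0.png",cams.camera(n))
    m=cams.camera_model(n);print(n,m)
o=get_obs();print(o)
E
```

```text
top {'fx': 498.05510976937904, 'fy': 498.05510976937904, 'cx': 323.0315566204992, 'cy': 241.6062886989099, 'dist': array([-0.04473733,  0.        ,  0.        ,  0.        ,  0.        ]), 'R': array([[ 9.46435427e-04, -9.99827801e-01,  1.85330161e-02],
       [-9.98530435e-01, -1.94910524e-03, -5.41587525e-02],
       [ 5.41855493e-02, -1.84545228e-02, -9.98360334e-01]]), 't': array([-0.01082705,  0.58789264,  1.16545863])}
scene {'fx': 456.50680360350583, 'fy': 456.50680360350583, 'cx': 318.6545919303518, 'cy': 242.49438637994635, 'dist': array([0.03268741, 0.        , 0.        , 0.        , 0.        ]), 'R': array([[ 0.45428079,  0.89058887,  0.02191855],
       [ 0.49509679, -0.23193686, -0.83730786],
       [-0.74061334,  0.39122468, -0.54629216]]), 't': array([-0.264062  , -0.22398822,  1.4138353 ])}
{'time': 0.1, 'q': array([ 9.39483356e-01,  5.28343915e-01,  1.43379120e+00, -7.46249109e-06,
        1.18142900e+00, -1.78507674e-01]), 'joint_velocities': array([-0.00206551, -0.00142812, -0.00267593,  0.00021409, -0.00132053,
       -0.0006547 ]), 'joint_torque': array([-5.27197208e-04, -4.40982842e+01, -1.77150947e+01,  6.34831167e-02,
        5.34281053e-02, -4.27618772e-05]), 'position': array([0.27300521, 0.56146958, 0.22168209]), 'tool_rot': array([ 2.24471943e-01,  9.74480054e-01, -9.07377688e-04, -3.85141931e-04]), 'ft_force': array([-0.12267781, -1.06742591,  0.34422054]), 'moment': array([-0.02262355, -0.06792613, -0.01463862]), 'grip_force': 0.0, 'grip_width': 0.0869937996603255}
```

View pics/top0.png

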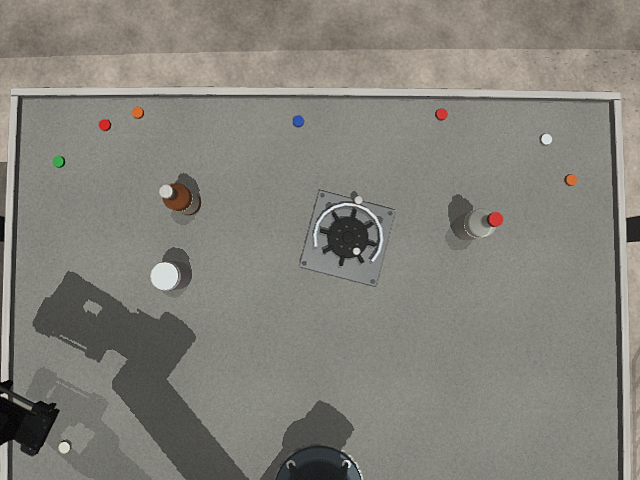

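View pics/scene0.png

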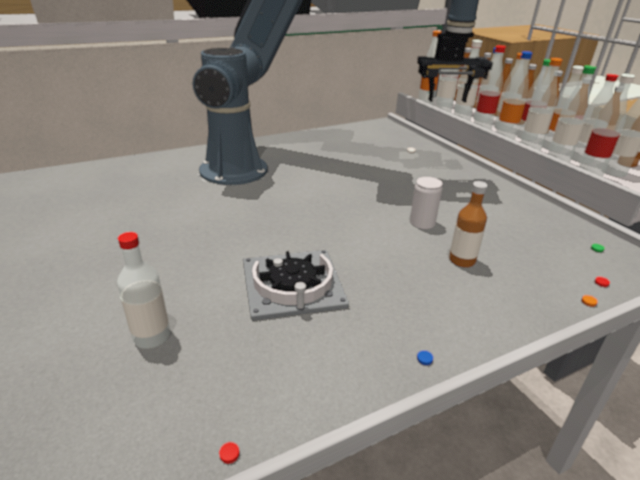

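The top view shows the counter centred near (348,238), the stud at (357,251) and the post at (358,199). Plate corners are near (320,190), (395,210), (376,286) and (300,267). The post appears to be in the rear socket, which would mean 3 clicks. I'll measure that next.

```bash
cat >h.py <<'E'
import numpy as np,cv2
from rig import get_obs,cams,job
def ray(n,uv,z,m=None):
    m=m or cams.camera_model(n)
    K=np.array([[m['fx'],0,m['cx']],[0,m['fy'],m['cy']],[0,0,1]])
    p=cv2.undistortPoints(np.array([[uv]],float),K,m['dist'])[0,0]
    d=m['R'].T@np.array([*p,1]);c=-m['R'].T@m['t']
    return c+d*(z-c[2])/d[2]
E
python3 - <<'E'
from h import *
im=cv2.imread('pics/top0.png')
x0,y0=290,180;c=im[y0:295,x0:405]
cv2.imwrite('pics/crop.png',cv2.resize(c,None,fx=5,fy=5,interpolation=cv2.INTER_CUBIC))
P=[ray("top",p,.014)[:2] for p in [(320,190),(395,210),(376,286),(300,267)]]
print(P,np.mean(P,0))
hsv=cv2.cvtColor(c,cv2.COLOR_BGR2HSV)
def blobs(m,lo):
    n,l,s,ce=cv2.connectedComponentsWithStats(m.astype(np.uint8))
    for i in range(1,n):
        if s[i,4]>lo: print(s[i,4],ce[i]+[x0,y0])
print('black');blobs(hsv[...,2]<50,60)
print('bright');blobs(hsv[...,2]>185,10)
E
```

```text
[array([ 0.71155632, -0.0026473 ]), array([ 0.66411947, -0.18223654]), array([ 0.48282614, -0.13575191]), array([0.5276853 , 0.04448327])] [ 0.59654681 -0.06903812]
black
1269 [347.06146572 235.96690307]
bright
38 [358.10526316 199.63157895]
331 [351.87613293 224.02416918]
31 [356.19354839 250.83870968]
```

View pics/crop.png

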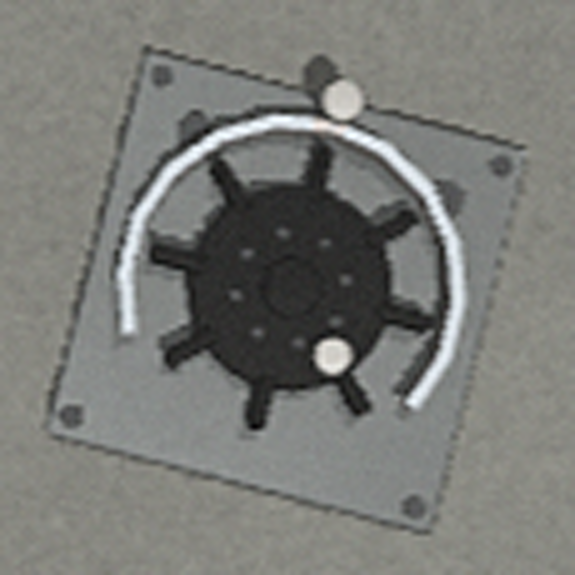

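The post is in the rear socket, so the wheel needs 3 clicks. The plate is centred at about (0.5965, -0.069) with a yaw of about -14.4°. I'll move above the gap with the fingers shut and tool y along body +x.

Call:
servo_tool(moves="-0.497 -0.417 0.02 78.4 0;-0.497 -0.417 0.02 78.4 0;-0.497 -0.417 0.02 78.4 0;-0.497 -0.417 0.02 78.4 0;-0.497 -0.417 0.02 78.4 0;-0.497 -0.417 0.02 78.4 0;-0.497 -0.417 0.02 78.4 0;-0.497 -0.417 0.02 78.4 0;-0.497 -0.417 0.02 78.4 0;-0.497 -0.417 0.02 78.4 0", grip_force=10)

```text
time: 0.93
position: [0.4433, 0.1798, 0.2095]
tool_rot: [0.754, 0.657, -0.0, -0.0]
ft_force: [1.5, 0.2, 1.0]
grip_width: 0.0281
grip_force: 0.0
```

```bash
cat >>h.py <<'E'
from scipy.spatial.transform import Rotation as Ro
C=np.array([.5965,-.069]);YAW=np.radians(-14.4)
B=np.array([[np.cos(YAW),-np.sin(YAW)],[np.sin(YAW),np.cos(YAW)]])
def go(bx,by,z):
    o=get_obs();R=Ro.from_quat(o['tool_rot']).as_matrix()
    t=np.array([*(C+B@[bx,by]),z])
    a=np.degrees(np.arctan2(R[1,1],R[0,1])-YAW)
    print('t',o['time'],'pos',o['position'].round(4),'body',(B.T@(o['position'][:2]-C)).round(4),'shift',(R.T@(t-o['position'])).round(4),'spin',a.round(2),'F',o['ft_force'].round(2))
E
python3 -c "
from h import *
go(-.067,.022,.12)"
```

```text
t 0.9333 pos [0.4433 0.1798 0.2095] body [-0.2102  0.2029] shift [-0.1959  0.1219  0.0895] spin 6.49 F [1.54 0.24 0.98]
```

Call:
servo_tool(moves="-0.18 0.112 0.085 6 0;-0.18 0.112 0.085 6 0;-0.18 0.112 0.085 6 0;-0.18 0.112 0.085 6 0;-0.18 0.112 0.085 6 0;-0.18 0.112 0.085 6 0;-0.18 0.112 0.085 6 0;-0.18 0.112 0.085 6 0;-0.18 0.112 0.085 6 0")

```text
time: 1.68
position: [0.5296, -0.0107, 0.1246]
tool_rot: [0.786, 0.619, -0.0, -0.001]
ft_force: [0.6, 0.6, 0.2]
grip_width: 0.0006
grip_force: 0.0
```

```bash
python3 -c "
from h import *
go(-.067,.022,.06)
cv2.imwrite('pics/w1.png',cams.camera('wrist'));cv2.imwrite('pics/t1.png',cams.camera('top'))
m=cams.camera_model('wrist');print({k:np.round(v,3).tolist() for k,v in m.items()})"
```

```text
t 1.6833 pos [ 0.5296 -0.0107  0.1246] body [-0.0793  0.0399] shift [-0.0181  0.0122  0.0646] spin 0.84 F [0.63 0.61 0.2 ]
{'fx': 340.799, 'fy': 340.799, 'cx': 323.666, 'cy': 237.899, 'dist': [-0.043, 0.0, 0.0, 0.0, 0.0], 'R': [[0.973, -0.233, -0.0], [-0.224, -0.937, 0.269], [-0.063, -0.262, -0.963]], 't': [-0.518, 0.102, 0.326]}
```

View pics/w1.png

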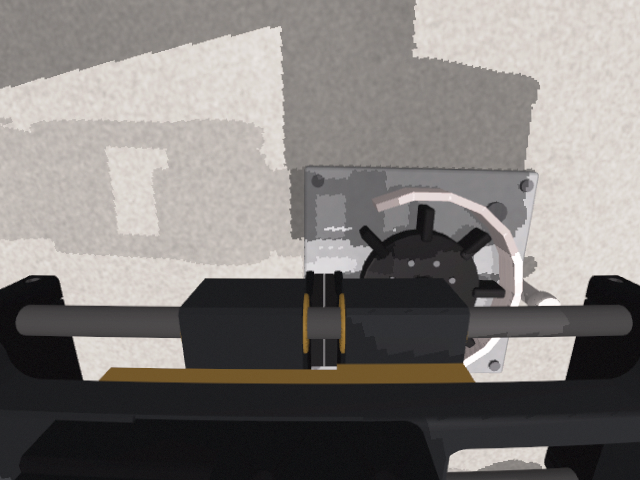

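The wrist view shows the wheel and the shut fingertip near (324,290). The fingertip is only about 19 mm thick along the closing line, so I'll use a body radius of about 62 mm.

```bash
python3 -c "
from h import *
go(-.062,.022,.05)"
```

```text
t 1.7833 pos [ 0.5298 -0.01    0.1251] body [-0.0793  0.0405] shift [-0.0188  0.017   0.0751] spin 0.94 F [ 0.56  0.   -0.33]
```

Call:
servo_tool(moves="-0.019 0.017 0.035 0.9 0;-0.019 0.017 0.075 0.9 0;-0.019 0.017 0.075 0.9 0;-0.019 0.017 0.075 0.9 0;-0.019 0.017 0.075 0.9 0;-0.019 0.017 0.075 0.9 0")

```text
time: 2.28
position: [0.5439, -0.0333, 0.0526]
tool_rot: [0.79, 0.613, 0.001, 0.002]
ft_force: [-0.2, -0.1, -0.3]
grip_width: 0.0002
grip_force: 0.0
```

```bash
python3 -c "
from h import *
go(-.062,.022,.024)
im=cams.camera('top');cv2.imwrite('pics/t2.png',cv2.resize(im[160:310,280:430],None,fx=4,fy=4))
im=cams.camera('scene');cv2.imwrite('pics/s2.png',cv2.resize(im[210:330,220:370],None,fx=5,fy=5,interpolation=cv2.INTER_CUBIC))"
```

```text
t 2.2833 pos [ 0.5439 -0.0333  0.0526] body [-0.0599  0.0215] shift [ 0.0005 -0.0023  0.0286] spin 0.02 F [-0.2  -0.14 -0.26]
```

View pics/s2.png

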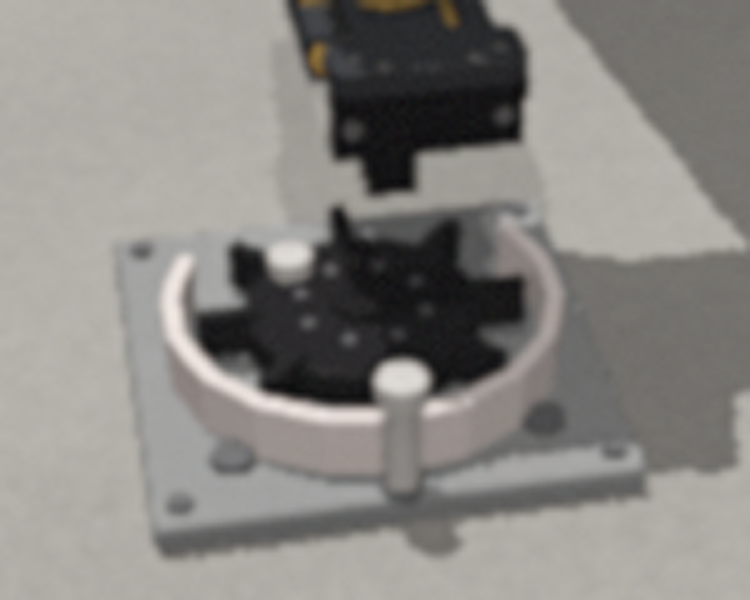

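The scene view confirms the tip is over the front gap, on the right-hand (+y) side of the front tab. The gripper body hides most of the finger. I'm lowering to z ≈ 0.024 and making the first flick: slide along -x of the tool, then raise.

Call:
servo_tool(moves="0 -0.002 0.0285 0 0;0 -0.002 0.0285 0 0;0 -0.002 0.0285 0 0;0 -0.002 0.0285 0 0")

```text
time: 2.72
position: [0.5412, -0.0335, 0.0226]
tool_rot: [0.79, 0.613, 0.001, 0.001]
ft_force: [0.9, -1.0, -0.9]
grip_width: 0.0004
grip_force: 0.0
```

```bash
python3 -c "
from h import *
go(-.062,-.018,.024)"
```

```text
t 2.7167 pos [ 0.5412 -0.0335  0.0226] body [-0.0624  0.0207] shift [-0.0387  0.0004 -0.0014] spin -0.05 F [ 0.89 -1.05 -0.95]
```

Call:
servo_tool(moves="-0.005 0 0 0 0;-0.009 0 0 0 0;-0.013 0 0 0 0;-0.017 0 0 0 0;-0.021 0 0 0 0;-0.025 0 0 0 0;-0.029 0 0 0 0;-0.033 0 0 0 0;-0.036 0 0 0 0;-0.039 0 0 0 0")

```text
time: 3.55
position: [0.5304, -0.0718, 0.021]
tool_rot: [0.791, 0.612, -0.0, -0.0]
ft_force: [-0.1, -0.7, -0.5]
grip_width: 0.0008
grip_force: 0.0
```

Call:
servo_tool(moves="0 0 0 0 0;0 0 0 0 0;0 0 0 0 0")

```text
time: 3.8
position: [0.5308, -0.0712, 0.0212]
tool_rot: [0.79, 0.612, -0.0, -0.0]
ft_force: [0.6, 0.3, -0.1]
grip_width: 0.0004
grip_force: 0.0
```

```bash
cat >>h.py <<'E'
def stud(f=None):
    im=cams.camera('scene');c=im[210:330,220:370]
    if f: cv2.imwrite(f,cv2.resize(c,None,fx=5,fy=5,interpolation=cv2.INTER_CUBIC))
    n,l,s,ce=cv2.connectedComponentsWithStats((c.min(2)>165).astype(np.uint8))
    for i in range(1,n):
        if 15<s[i,4]<120:
            p=ce[i]+[220,210];b=B.T@(ray('scene',p,.046)[:2]-C)
            print(s[i,4],p.round(1),b.round(3),'r',np.hypot(*b).round(3),'ang',np.degrees(np.arctan2(b[1],b[0])).round(1))
E
python3 -c "
from h import *
go(-.062,-.018,.024);stud('pics/s3.png')"
```

```text
t 3.8 pos [ 0.5308 -0.0712  0.0212] body [-0.0631 -0.0184] shift [ 0.0004  0.0011 -0.0028] spin -0.06 F [ 0.56  0.29 -0.14]
16 [262.  267.5] [-0.009 -0.06 ] r 0.06 ang -98.4
51 [299.7 285.5] [0.062 0.004] r 0.062 ang 3.7
58 [313.1 288.8] [0.077 0.027] r 0.082 ang 19.2
22 [334.9 301.3] [0.12  0.058] r 0.133 ang 26.0
```

View pics/s3.png

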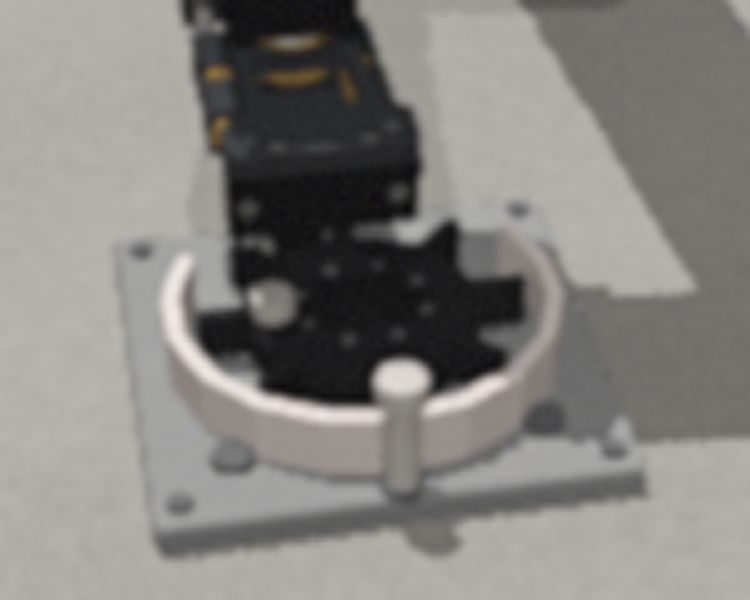

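The stud is now at crop (272,303), which is one click on. I'm raising, returning and repeating the flick.

Call:
servo_tool(moves="0 0 -0.03 0 0;0 0 -0.035 0 0;0.02 0 -0.035 0 0;0.04 0 -0.035 0 0;0.04 0 -0.035 0 0;0.04 0 -0.02 0 0;0.04 0 -0.002 0 0;0.04 0 -0.002 0 0;0.04 0 -0.002 0 0")

```text
time: 4.6
position: [0.54, -0.0324, 0.0225]
tool_rot: [0.79, 0.613, -0.001, -0.001]
ft_force: [0.0, 0.0, 0.0]
grip_width: 0.0004
grip_force: 0.0
```

```bash
python3 -c "
from h import *
print(np.degrees(np.arctan2(*(B.T@(ray('scene',(274.4,270.6),.046)[:2]-C))[::-1])))
go(-.062,-.018,.023)"
```

```text
-80.44944298165585
t 4.6 pos [ 0.54   -0.0324  0.0225] body [-0.0638  0.0214] shift [-0.0394  0.0019 -0.0005] spin -0.05 F [0.01 0.04 0.03]
```

```bash
cat >>h.py <<'E'
def stud2(f,th=95):
    im=cams.camera('scene');cv2.imwrite(f,cv2.resize(im[210:330,220:370],None,fx=5,fy=5,interpolation=cv2.INTER_CUBIC))
    n,l,s,ce=cv2.connectedComponentsWithStats((im.min(2)>th).astype(np.uint8))
    for i in range(1,n):
        b=B.T@(ray('scene',ce[i],.044)[:2]-C)
        if 20<s[i,4]<200 and np.hypot(*b)<.06:
            print(s[i],ce[i].round(1),b.round(3),'r',np.hypot(*b).round(3),'ang',np.degrees(np.arctan2(b[1],b[0])).round(1))
E
python3 -c "
from h import *
stud2('pics/s4.png')"
```

```text
(no output)
```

View pics/s4.png

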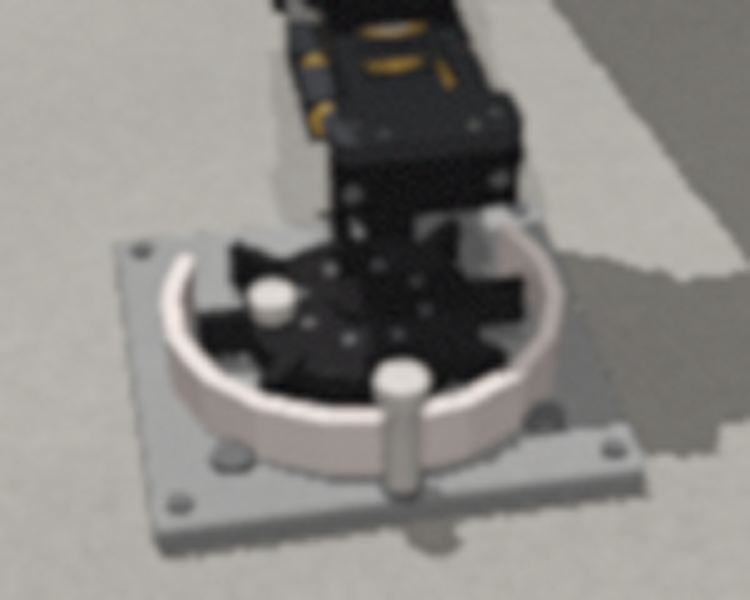

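The stud top is at crop (271,295), which is the -90° rest, so one click is done. Second flick now.

Call:
servo_tool(moves="-0.005 0.001 0 0 0;-0.009 0.001 0 0 0;-0.013 0.001 0 0 0;-0.017 0.001 0 0 0;-0.021 0.001 0 0 0;-0.025 0.001 0 0 0;-0.029 0.001 0 0 0;-0.033 0.001 0 0 0;-0.036 0.001 0 0 0;-0.039 0.001 0 0 0")

```text
time: 5.48
position: [0.5317, -0.0711, 0.0231]
tool_rot: [0.791, 0.612, -0.0, -0.0]
ft_force: [0.0, -0.5, -0.5]
grip_width: 0.0003
grip_force: 0.0
```

Call:
servo_tool(moves="0 0 0 0 0;0 0 0 0 0;0 0 -0.03 0 0;0 0 -0.035 0 0;0.02 0 -0.035 0 0;0.04 0 -0.035 0 0;0.04 0 -0.035 0 0;0.04 0 -0.035 0 0;0.04 0 -0.035 0 0")

```text
time: 6.23
position: [0.5419, -0.0318, 0.0581]
tool_rot: [0.79, 0.613, -0.0, 0.0]
ft_force: [-0.4, -0.8, -0.1]
grip_width: 0.0007
grip_force: 0.0
```

```bash
python3 -c "
from h import *
go(-.062,.022,.023)
stud2('pics/s5.png',150)"
```

```text
t 6.2333 pos [ 0.5419 -0.0318  0.0581] body [-0.0621  0.0224] shift [-0.0004  0.0001  0.0351] spin -0.02 F [-0.39 -0.84 -0.12]
[277 273   9   7  49] [281.1 275.9] [ 0.023 -0.026] r 0.035 ang -48.1
```

View pics/s5.png

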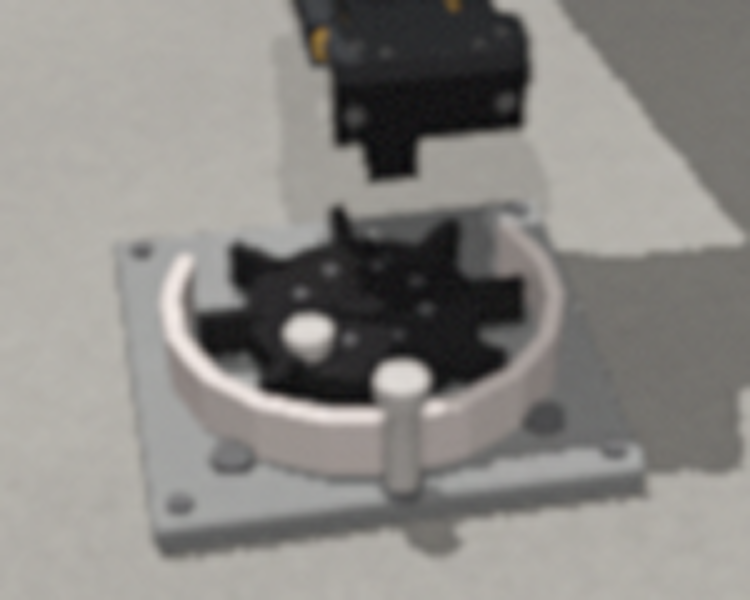

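The stud top is at crop (308,330), about -48°, so two clicks are done and one remains. I'll lower, make the last flick, raise and back off.

Call:
servo_tool(moves="0 0 0.02 0 0;0 0 0.035 0 0;0 0 0.035 0 0;0 0 0.035 0 0")

```text
time: 6.62
position: [0.5413, -0.0322, 0.0226]
tool_rot: [0.791, 0.612, -0.001, -0.001]
ft_force: [-0.2, -0.1, 1.0]
grip_width: 0.0002
grip_force: 0.0
```

Call:
servo_tool(moves="-0.005 0 0 0 0;-0.009 0 0 0 0;-0.013 0 0 0 0;-0.017 0 0 0 0;-0.021 0 0 0 0;-0.025 0 0 0 0;-0.029 0 0 0 0;-0.033 0 0 0 0;-0.036 0 0 0 0;-0.039 0 0 0 0")

```text
time: 7.45
position: [0.532, -0.0701, 0.0232]
tool_rot: [0.791, 0.612, -0.0, -0.0]
ft_force: [0.3, -0.2, 0.7]
grip_width: 0.0006
grip_force: 0.0
```

Call:
servo_tool(moves="0 0 0 0 0;0 0 0 0 0;0 0 -0.03 0 0;0 0 -0.07 0 0;0 0 -0.1 0 0;0 -0.04 -0.1 0 0;0 -0.07 -0.1 0 0;0 -0.07 -0.1 0 0;0 -0.07 -0.1 0 0;0 -0.07 -0.1 0 0")

```text
time: 8.28
position: [0.4655, -0.0522, 0.1235]
tool_rot: [0.79, 0.613, 0.001, 0.001]
ft_force: [-0.1, -0.1, 0.6]
grip_width: 0.0007
grip_force: 0.0
```

```bash
python3 -c "
from h import *
go(-.132,-.018,.123)
stud2('pics/s6.png',150)"
```

```text
t 8.2833 pos [ 0.4655 -0.0522  0.1235] body [-0.131  -0.0163] shift [-0.0017 -0.001   0.0005] spin -0.06 F [-0.08 -0.06  0.59]
[291 275   9   6  44] [295.3 277.5] [0.034 0.001] r 0.034 ang 0.9
[295 282  10   8  59] [299.7 285.3] [0.059 0.004] r 0.06 ang 4.3
```

View pics/s6.png

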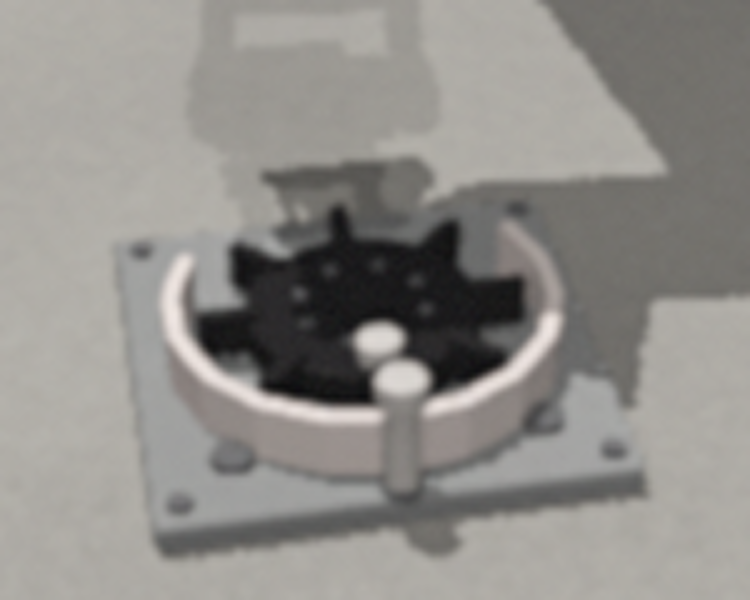

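The stud, at crop (380,340), is at 0.9° and points at the post at (402,378). The hand is clear of the wheel.

```bash
python3 -c "
from rig import job
print(job.hand_in())"
```

```text
the job is handed in; nothing more can be done
None
```

I advanced the wheel three clicks; the stud measured within about 1° of the rear marker post, the hand is clear of the wheel, the arm never came near the bottles or can, and the job is handed in (no verdict was returned).

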